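# Shake the dead batteries out of the torch

### The job

The torch's two batteries are dead: pick the open torch up, turn it mouth down low over the baking tin and shake it until both have dropped into the tin; one sticks, so go on until the torch no longer feels any lighter. Then lay the empty torch lengthwise on the clip board's sheet, clear of the clip, and leave the other things on the desk where they stand.

Things in the scene. Friction and masses are not known exactly. Their poses are not given: they have to be found in the camera images.
- torch: aluminium hand torch, 180 mm long, lying on the desk with its tail cap off. Origin on the tube's axis, 27 mm above what it lies on; x axis along the tube towards the open tail end (mouth), z up as it lies. Octagonal tube, 43 mm across flats, two flats facing sideways, bare from x = -0.050 to +0.050. Empty 0.34 to 0.48 kg, balanced at x = -0.03; with both cells at x = -0.015. 60 to 90 N grips it firmly
- torch_mouth (a point): centre of the torch's open tail end, on the axis at x = +0.075 of the torch. The bore behind it is 35 mm across and 135 mm deep. A black octagonal rubber bumper, 54 mm across flats, goes round the tube from x = +0.056 to +0.070; it and the head keep the tube 5.5 mm off the table and stop it rolling
- torch_lens (a point): centre of the torch's lens end, on the axis at x = -0.105 of the torch. The black octagonal rubber head, 54 mm across flats, reaches from x = -0.103 to -0.063
- cell_out: used D-size battery cell, cylinder 33 mm across and 61.5 mm long, 0.136 to 0.147 kg (about 1.4 N), loose in the tube next to the mouth; origin at its centre, x axis along it. It begins to slide when the mouth dips about 20 degrees and drops out when it points well down
- cell_in: second D cell of the same size and weight, deeper in the tube; origin at its centre, x along it. A sprung brass strip presses on its side and holds it by friction (about 1.6 N), so it stays when the torch is upturned. Brisk shaking up and down (strokes of a few cm, 3 to 5 m/s2) works it out bit by bit; after 25 mm it is past the strip and drops. The nearer the mouth is to straight down, the easier
- baking_tin: open rectangular aluminium baking tin, 210 (x) x 150 (y) x 55 mm tall, walls and floor 3 mm, small wire handles at both x ends to x = +-0.125; fixed; origin under its centre
- tin_floor (a point): centre of the tin's inner floor
- clip_board: white plastic clip board lying flat with a sheet of paper, 250 (x) x 158 (y) x 4 mm; its spring clip, 100 mm wide and up to 27 mm tall, takes up the +x end from x = +0.085 on, so x = -0.125 to +0.085 is free to lay things on; fixed; origin under its centre
- sheet (a point): middle of the clip board's free part, on its top face: x = -0.020, z = +0.004 of the board
- jar: bystander: cream ceramic jar with cork stopper, 84 mm across, 130 mm tall with the cork; origin under its centre
- tack_tin: bystander: closed round steel thumbtack tin, 68 mm across, 37 mm tall; origin under its centre
- tumbler: bystander: empty green glass tumbler, 74 mm across, 92 mm tall; origin under its centre
- mate: bystander: dark wooden mate cup with a metal straw, 76 mm across, 78 mm tall (straw to 125 mm); origin under its centre
- tail_cap: bystander: the torch's unscrewed aluminium tail cap, standing spring up, 47 mm across, 26 mm tall (spring to 40 mm); origin under its centre
- matchbox: bystander: matchbox (white sleeve with a dark label, dark striking sides) lying flat, 53 x 36 x 16 mm; origin under its centre
There are look-alikes about, which are no part of the job. Leave any red look-alike of the torch alone.

How it is judged:
On the way, in this order (a step that is already met when the one before it is completed fails the run):
1. the torch is held with its mouth tipped down, low over the baking tin (angle between torch's own x axis and vertical above 1.8 rad and horizontal distance between torch_mouth and tin_floor below 0.1 m and height (world z) of torch_mouth below 0.25 m), for 0.1 s.
2. both cells lie in the baking tin while the torch is still mouth down over it (all of step 1 and x of cell_in in the frame of baking_tin between -0.1 and 0.1 m and y of cell_in in the frame of baking_tin between -0.07 and 0.07 m and z of cell_in in the frame of baking_tin between 0 and 0.056 m and x of cell_out in the frame of baking_tin between -0.1 and 0.1 m and y of cell_out in the frame of baking_tin between -0.07 and 0.07 m and z of cell_out in the frame of baking_tin between 0 and 0.056 m), for 0.2 s.
At the end, for the whole second after the job is handed in: Both cells rest in the baking tin, below its rim. The torch lies still and flat (within 4 degrees) lengthwise on the clip board, off the clip, its axis 26 to 36 mm above the board's underside, both ends inside the board's outline or at most 10 mm past its short edges (x of cell_in in the frame of baking_tin between -0.1 and 0.1 m and y of cell_in in the frame of baking_tin between -0.07 and 0.07 m and z of cell_in in the frame of baking_tin between 0 and 0.056 m and x of cell_out in the frame of baking_tin between -0.1 and 0.1 m and y of cell_out in the frame of baking_tin between -0.07 and 0.07 m and z of cell_out in the frame of baking_tin between 0 and 0.056 m and linear speed of each of cell_in, cell_out below 0.05 m/s and x of torch_mouth in the frame of clip_board between -0.135 and 0.135 m and x of torch_lens in the frame of clip_board between -0.135 and 0.135 m and y of torch_mouth in the frame of clip_board between -0.079 and 0.079 m and y of torch_lens in the frame of clip_board between -0.079 and 0.079 m and z of torch in the frame of clip_board between 0.026 and 0.036 m and angle between torch's own x axis and vertical between 1.5 and 1.64 rad and linear speed of torch below 0.02 m/s); the robot touches nothing.
It fails at once if one of the other things on the desk is pushed more than 25 mm or tipped over (distance of any of jar, tack_tin, tumbler, mate, tail_cap, matchbox from where it was at the start of the episode above 0.025 m or angle between any of jar, tack_tin, tumbler, mate, tail_cap, matchbox's own z axis and vertical above 0.3 rad).
It also fails if it takes over 61 s, if anything falls off the work surface, if the arm or the gripper's body presses on something with over 40 N, if the wrist force passes 120 N, or if a joint passes its speed limit or range.

### The arm

A 6-joint arm with a two-finger parallel gripper is mounted at the origin on the work surface. World frame = base frame: x ahead of the robot, y to its left, z up, the work surface at z = 0. Lengths are in m, angles in rad, forces in N, time in s.
With the tool pointing down it reaches from about 0.25 to 0.8 m from the base axis. Payload 8.5 kg.
Tool frame: the origin (TCP) lies on the centre line of the jaws, within the pads' length; the fingertips stand 19 mm ahead of it and the grasp point (between the pads) is the TCP; z points along the fingers, y is the line along which they close (so a half turn about z gives the same grasp; the last joint's range is limited). The gripper opens to 85 mm and grips with 20 to 120 N. Pads are 22 mm wide; open, the fingers measure 114 mm over their backs; the gripper's body (76 mm by 85 mm) begins 54 mm behind the grasp point. The pads swing forward as they close: fully open they stand 13 mm farther back than shut.
Start: joints at [1.191, 0.238, -0.013, 1.319, 0, 1.571], TCP at [0.195, 0.488, 0.25] pointing down, gripper open.
Joint ranges: [-2.66, 2.66], [-1.03, 1.9], [-1.14, 1.46], [-1.82, 2.27], [-1.45, 1.34], [-3.14, 3.14]. Speed limits (rad/s): [2.22, 2.22, 2.79, 3.14, 3.14, 3.14].

### API

Orientations are given as [roll, pitch, yaw] about the fixed x, y, z axes, in that order (R = Rz(yaw) Ry(pitch) Rx(roll)).
In Python, from workcell import robot gives the robot as it stands.
- The arm moves only by the tool step_arm, never from a script. Its argument "increments" is one flat list of numbers, 7 for each row, row after row: the shift along the tool's x, y, z in m, then the turn, a rotation vector about the tool's x, y, z in degrees, then the opening, from -1 (shut) to 1 (fully open). In form: [dx, dy, dz, rx, ry, rz, claw, dx, dy, dz, rx, ry, rz, claw, ...]. A call has 1 to 5 rows; each row shifts and turns the commanded pose from where the row before left it, along the tool's axes as they then stand; what a row does not reach is not made up. A row lasts 1/8 s, in which the tool goes at most 62.5 mm and 10.7 degrees, less where a joint would pass 70% of its speed; a pose out of reach is approached as far as the arm can. A call with a gripper value outside its range is refused whole. The fingers move at their own pace and stop on an object; "squeeze" is the grip in N (left out, the last holds). Time passes only in rows, so rows that do not move let the fingers close. It gives the time, the measured TCP pose, the force, the opening and the grip force at its end, in the units of the state.
- robot.get_state(): the state, without advancing time (a new reading comes with each control period).
- robot.get_image(name): name is "scene" or "top" or "wrist"; returns a dict with "color" (400x640x3 uint8, red, green, blue), "vfov" (degrees; the focal length in pixels is half the picture's height over the tangent of half this angle, whatever the lens; pixels are square), "cx", "cy" (the principal point, pixels), "R" (3x3) and "t" (3): a world point X has camera coordinates R X + t. Camera axes: x right, y down, z forward; pixel columns grow to the right and rows downward; lengths in m; the calibration is good to about 2 mm. A picture is of the moment at which its call begins. There is no depth.
- robot.sign_off(): hands the job in; it is judged then, once.
The state is a dict: "t": time; "joints": joint angles; "qvel": joint speeds; "tau": joint torques, N m; "tcp_pos": TCP position; "orientation": TCP orientation; "contact_force": force on the tool from outside, world axes, zero at the start; "ft_torque": the same for the moment, N m; "finger_gap": opening from 0.0 (shut) to 1.0 (fully open); "grip_force": force on a finger pad.
Only numpy, scipy, OpenCV 4.12 (cv2) and the standard library are available. Lean on these libraries where they do the work, as an engineer would, in place of code of your own. Each camera call takes 0.05 s, during which the arm holds its last target. There are 200 camera calls.

## Working session

There is one attempt and no reset: what is moved stays moved. The work goes in short steps, Python scripts to look and compute and a tool call to move; the robot and the scene stay as the last step left them, time stands still between calls to the robot, and variables do not carry over. Pictures are saved under pics/ and viewed, at most 10 in all, crops included, and the job is handed in when it is done.

Besides the shell and the picture viewer there is one more tool, called after "Call:" as name(argument=value, ...) on one line, values as JSON. step_arm: Moves the arm, as the interface text tells. Its arguments: {"type":"object","properties":{"increments":{"type":"array"},"squeeze":{"type":"number"}},"required":["increments"]}

```bash
mkdir -p pics; ls
cat > h.py <<'E'
import numpy as np, cv2
from workcell import robot
def K(im):
    f=im["color"].shape[0]/2/np.tan(np.radians(im["vfov"])/2); return f,im["cx"],im["cy"]
def ray(im,u,v,z):
    f,cx,cy=K(im); R=np.array(im["R"]);t=np.array(im["t"])
    d=R.T@np.array([(u-cx)/f,(v-cy)/f,1]); c=-R.T@t
    return c+d*(z-c[2])/d[2]
def proj(im,X):
    f,cx,cy=K(im); p=np.array(im["R"])@np.array(X)+np.array(im["t"]); return f*p[0]/p[2]+cx,f*p[1]/p[2]+cy
def save(im,n): cv2.imwrite("pics/"+n,cv2.cvtColor(im["color"],cv2.COLOR_RGB2BGR))
E
python3 - <<'E'
from h import *
import pickle
for n in("top","scene"):
    im=robot.get_image(n);save(im,n+"1.png");pickle.dump(im,open(n+".pkl","wb"))
    print(n,im["vfov"],im["cx"],im["cy"],-np.array(im["R"]).T@np.array(im["t"]))
print(robot.get_state())
E
```

```text
pics
top 54.190075332295336 320.98907970811155 196.7090463245132 [ 0.37635944 -0.01792775  1.00895513]
scene 50.75591264333818 317.7074987372878 205.03587720209808 [ 0.99093823 -0.37211037  1.02120218]
{'t': 0.1, 'joints': array([ 1.19101460e+00,  2.38733501e-01, -1.41535652e-02,  1.31918210e+00,
        1.89279103e-05,  1.57080433e+00]), 'qvel': array([ 0.00199182, -0.00142639,  0.0011991 , -0.00130268, -0.00076987,
        0.0005615 ]), 'tau': array([-1.42423978e-03, -5.39720893e+01,  3.46999347e+01,  1.34540111e-02,
       -7.98943597e-05, -2.22616967e-05]), 'tcp_pos': array([0.1944983 , 0.48728415, 0.2497416 ]), 'orientation': array([-3.14031981e+00, -1.89177024e-05,  2.76180290e+00]), 'contact_force': array([0.64920586, 0.05692644, 0.11863264]), 'ft_torque': array([-0.01555686,  0.01911736, -0.01674138]), 'grip_force': 0.0, 'finger_gap': 0.9998423704038414}
```

View pics/top1.png

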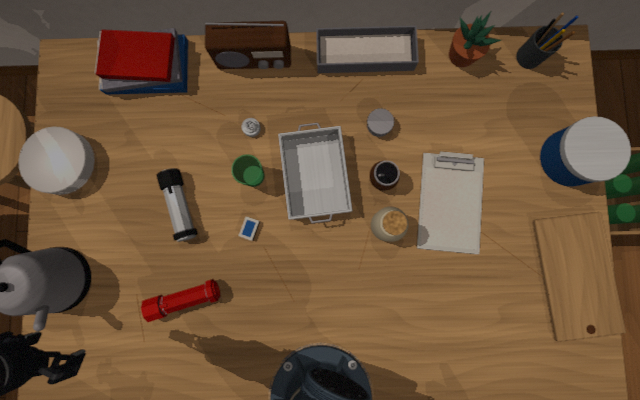

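View pics/scene1.png

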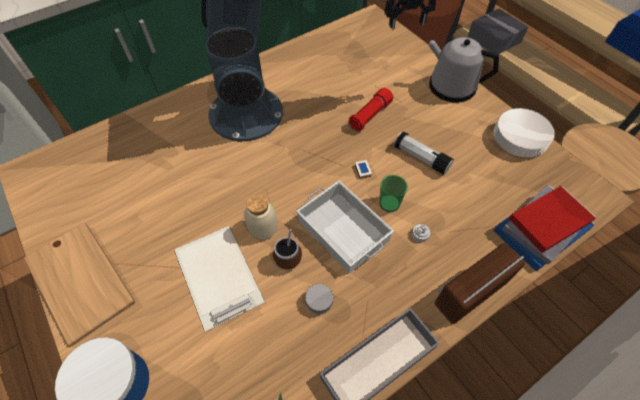

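Candidates: the silver torch with black ends at (178,205) in top, the red one at (180,300). The silver one fits (aluminium, black rubber head and bumper); the red one is the look-alike. For the tin, (315,172) with wire handles fits; the grey tray at (367,48) has no handles. I'll confirm this in a crop.

Run:
```python
from h import *
import pickle
a=pickle.load(open("top.pkl","rb"));b=pickle.load(open("scene.pkl","rb"))
A=cv2.resize(a["color"][155:255,145:355],None,fx=3.8,fy=3.8,interpolation=cv2.INTER_CUBIC)[:, :798]
B=cv2.resize(b["color"][120:185,375:475],None,fx=3.3,fy=3.3,interpolation=cv2.INTER_CUBIC)
c=np.zeros((A.shape[0]+B.shape[0],800,3),np.uint8);c[:A.shape[0],:A.shape[1]]=A;c[A.shape[0]:,:B.shape[1]]=B
print(c.shape);cv2.imwrite("pics/crop1.png",c[:600,:,::-1])
for n,u,v,z in [("torchlens",171,170,.03),("mouth",187,242,.03),("tumbler",248,180,0),("matchbox",249,229,.016),("cap",251,127,.026),("jar",391,226,.1),("mate",386,175,.078),("tack",380,120,.037),("tinTL",279,135,.055),("tinTR",342,126,.055),("tinBR",351,212,.055),("tinBL",288,220,.055),("bTL",427,152,.004),("bTR",485,158,.004),("bBR",477,253,.004),("bBL",418,247,.004)]:
    print(n,ray(a,u,v,z).round(3))
```

```text
(594, 800, 3)
torchlens [0.565 0.368 0.03 ]
mouth [0.382 0.325 0.03 ]
tumbler [0.539 0.178 0.   ]
matchbox [0.411 0.172 0.016]
cap [0.674 0.165 0.026]
jar [ 0.407 -0.173  0.1  ]
mate [ 0.531 -0.17   0.078]
tack [ 0.68  -0.168  0.037]
tinTL [0.643 0.089 0.055]
tinTR [ 0.662 -0.069  0.055]
tinBR [ 0.445 -0.085  0.055]
tinBL [0.429 0.069 0.055]
bTL [ 0.601 -0.292  0.004]
bTR [ 0.582 -0.442  0.004]
bBR [ 0.337 -0.405  0.004]
bBL [ 0.356 -0.256  0.004]
```

View pics/crop1.png

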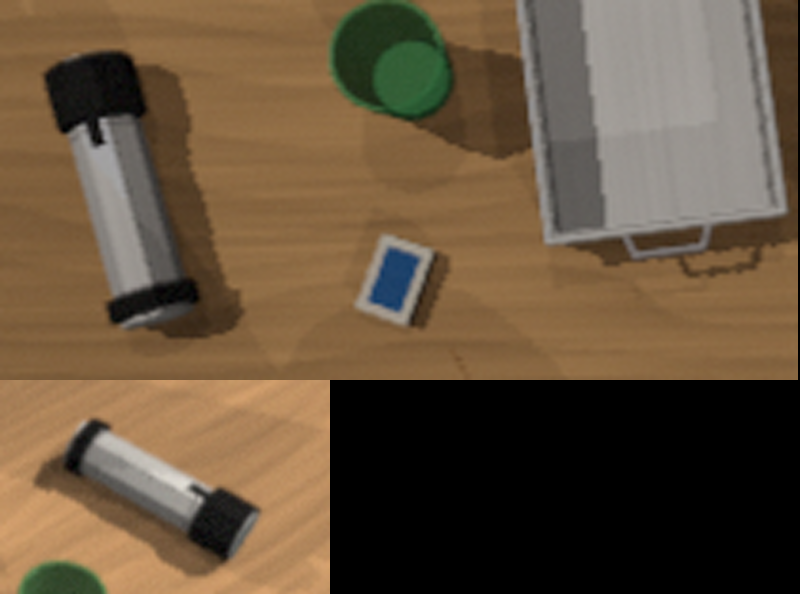

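The crop shows the silver torch with its long black head at top px (170,179), the bumper at (185,235) and the mouth towards the robot. The tin has a wire handle at about (320,218). Next I measure the torch, tin and board.

```bash
cat > meas.py <<'E'
from h import *
import pickle
def torch(im,box):
    x0,y0,x1,y1=box; c=im["color"][y0:y1,x0:x1]; h=cv2.cvtColor(c,cv2.COLOR_RGB2HSV)
    s,v=h[...,1],h[...,2]
    m=(((s<60)&(v>70))|(v<42)).astype(np.uint8)
    n,l,st,_=cv2.connectedComponentsWithStats(m); k=1+np.argmax(st[1:,4]); m=(l==k)
    ys,xs=np.nonzero(m); P=np.array([ray(im,x+x0,y+y0,.027)[:2] for x,y in zip(xs,ys)])
    mu=P.mean(0); d=np.linalg.svd(P-mu,full_matrices=False)[2][0]
    bl=v[ys,xs]<42
    for _ in range(2):   # refine midline from bin-wise extents
        nn=np.array([-d[1],d[0]]); a=(P-mu)@d; b=(P-mu)@nn
        bins=np.arange(a.min()+.012,a.max()-.012,.004); mid=[]
        for q in bins:
            w=b[(a>=q)&(a<q+.004)]; mid.append((w.max()+w.min())/2)
        p=np.polyfit(bins+.002,mid,1); mu=mu+nn*p[1]; d=d+nn*p[0]; d/=np.linalg.norm(d)
    nn=np.array([-d[1],d[0]]); a=(P-mu)@d
    core=np.abs((P-mu)@nn)<.012
    prof=[(round(q,3),round(bl[core&(a>=q)&(a<q+.005)].mean(),2),round(np.ptp(((P-mu)@nn)[(a>=q)&(a<q+.005)]),3)) for q in np.arange(a.min(),a.max()-.002,.005)]
    return mu,d,a.min(),a.max(),prof
if __name__=="__main__":
    for n,box in(("top",(150,160,210,250)),("scene",(385,125,465,180))):
        mu,d,lo,hi,p=torch(pickle.load(open(n+".pkl","rb")),box); print(n,mu.round(4),d.round(3),round(lo,4),round(hi,4)); print(*[tuple(map(float,q)) for q in p])
E
python3 meas.py
python3 - <<'E'
from h import *
import pickle
a=pickle.load(open("top.pkl","rb"));b=pickle.load(open("scene.pkl","rb"))
for n,im,box,z in(("tin top",a,(270,118,362,228),.055),("board top",a,(412,145,490,260),.004),("board scene",b,(170,222,268,332),.004)):
    x0,y0,x1,y1=box; h=cv2.cvtColor(im["color"][y0:y1,x0:x1],cv2.COLOR_RGB2HSV)
    m=((h[...,1]<60)&(h[...,2]>60)).astype(np.uint8)
    m=cv2.morphologyEx(m,cv2.MORPH_OPEN,np.ones((5,5))) if "tin" in n else m
    c=max(cv2.findContours(m,0,2)[0],key=cv2.contourArea)[:,0]
    P=np.array([ray(im,x+x0,y+y0,z)[:2] for x,y in c],np.float32)
    r=cv2.minAreaRect(P*1000); print(n,np.round(r[0],1),np.round(r[1],1),round(r[2],1))
E
```

```text
top [0.4805 0.3557] [-0.963 -0.271] -0.0919 0.0946
(-0.092, 0.9, 0.034) (-0.087, 1.0, 0.05) (-0.082, 1.0, 0.057) (-0.077, 1.0, 0.056) (-0.072, 1.0, 0.058) (-0.067, 1.0, 0.058) (-0.062, 1.0, 0.056) (-0.057, 1.0, 0.058) (-0.052, 1.0, 0.058) (-0.047, 0.36, 0.058) (-0.042, 0.25, 0.048) (-0.037, 0.24, 0.043) (-0.032, 0.11, 0.045) (-0.027, 0.0, 0.043) (-0.022, 0.0, 0.045) (-0.017, 0.0, 0.043) (-0.012, 0.0, 0.045) (-0.007, 0.0, 0.042) (-0.002, 0.0, 0.044) (0.003, 0.0, 0.043) (0.008, 0.0, 0.044) (0.013, 0.0, 0.043) (0.018, 0.0, 0.044) (0.023, 0.0, 0.043) (0.028, 0.0, 0.044) (0.033, 0.0, 0.043) (0.038, 0.0, 0.044) (0.043, 0.0, 0.042) (0.048, 0.0, 0.044) (0.053, 0.0, 0.042) (0.058, 0.0, 0.044) (0.063, 0.0, 0.042) (0.068, 0.07, 0.044) (0.073, 1.0, 0.055) (0.078, 1.0, 0.058) (0.083, 0.93, 0.057) (0.088, 0.0, 0.053)
scene [0.4843 0.3523] [0.959 0.285] -0.0994 0.0886
(-0.099, 0.0, 0.016) (-0.094, 1.0, 0.043) (-0.089, 1.0, 0.056) (-0.084, 0.67, 0.059) (-0.079, 0.0, 0.063) (-0.074, 0.0, 0.061) (-0.069, 0.0, 0.054) (-0.064, 0.0, 0.054) (-0.059, 0.0, 0.057) (-0.054, 0.0, 0.057) (-0.049, 0.0, 0.057) (-0.044, 0.0, 0.053) (-0.039, 0.0, 0.053) (-0.034, 0.0, 0.057) (-0.029, 0.0, 0.057) (-0.024, 0.0, 0.054) (-0.019, 0.0, 0.055) (-0.014, 0.0, 0.056) (-0.009, 0.0, 0.056) (-0.004, 0.0, 0.056) (0.001, 0.0, 0.054) (0.006, 0.0, 0.054) (0.011, 0.0, 0.056) (0.016, 0.0, 0.058) (0.021, 0.0, 0.056) (0.026, 0.0, 0.057) (0.031, 0.0, 0.054) (0.036, 0.0, 0.05) (0.041, 1.0, 0.055) (0.046, 1.0, 0.064) (0.051, 1.0, 0.064) (0.056, 1.0, 0.064) (0.061, 1.0, 0.064) (0.066, 1.0, 0.06) (0.071, 1.0, 0.063) (0.076, 0.86, 0.065) (0.081, 0.0, 0.061) (0.086, 0.0, 0.051)
tin top [546.8   2.4] [218.9 158.5] 6.0
board top [ 471.1 -345.5] [158.6 256.7] 83.2
board scene [ 473.4 -346.1] [157.1 249.7] 83.1
```

Call:
step_arm(increments=[-0.039,-0.0026,0,0,0,0,1,-0.039,-0.0026,0,0,0,0,1,-0.039,-0.0026,0,0,0,0,1,-0.039,-0.0026,0,0,0,0,1,-0.039,-0.0026,0,0,0,0,1], squeeze=80)

```text
t: 0.72
tcp_pos: [0.3719, 0.4024, 0.25]
orientation: [-3.141, -0.0, 2.762]
contact_force: [0.1, -0.2, 0.0]
finger_gap: 0.993
grip_force: 0.0
```

Call:
step_arm(increments=[-0.039,-0.0026,0,0,0,0,1,-0.039,-0.0026,0,0,0,0,1,-0.039,-0.0026,0,0,0,0,1,0,0,0,0,0,10,1,0,0,0,0,0,10,1])

```text
t: 1.35
tcp_pos: [0.4771, 0.352, 0.2496]
orientation: [-3.14, -0.0, 2.406]
contact_force: [-0.2, -0.6, 0.6]
finger_gap: 1.0
grip_force: 0.0
```

Call:
step_arm(increments=[0,0,0,0,0,10,1,0,0,0,0,0,10,1,0,0,0,0,0,10,1,0,0,0,0,0,10,1,0,0,0,0,0,10,1])

```text
t: 1.98
tcp_pos: [0.4765, 0.3524, 0.2498]
orientation: [-3.141, 0.001, 1.534]
contact_force: [-0.2, -0.1, -0.5]
finger_gap: 1.001
grip_force: 0.0
```

Call:
step_arm(increments=[0,0,0,0,0,10,1,0,0,0,0,0,10,1,0,0,0,0,0,10,1,0,0,0,0,0,10,1,0,0,0,0,0,10,1])

```text
t: 2.6
tcp_pos: [0.4765, 0.3524, 0.2498]
orientation: [-3.142, 0.001, 0.662]
contact_force: [0.5, -0.5, -0.0]
finger_gap: 1.002
grip_force: 0.0
```

Call:
step_arm(increments=[0,0,0,0,0,10,1,0,0,0,0,0,10,1,0,0,0,0,0,2,1,0,0,0,0,0,0,1])

```text
t: 3.1
tcp_pos: [0.5221, 0.2684, 0.25]
orientation: [-3.066, 0.011, 0.439]
contact_force: [-0.3, 0.5, 0.4]
finger_gap: 0.995
grip_force: 0.0
```

Run:
```python
from h import *
s=robot.get_state();print(s["t"],s["tcp_pos"],s["orientation"],s["joints"].round(3),s["contact_force"])
im=robot.get_image("wrist");save(im,"w1.png")
import pickle;pickle.dump(im,open("w1.pkl","wb"))
for x in(-.063,.056,0): 
    print(proj(im,[.465-.961*x,.349-.276*x,.05]))
print(-np.array(im["R"]).T@im["t"])
```

```text
3.1 [0.52212499 0.26842398 0.24998794] [-3.06577434  0.01086489  0.43871384] [0.438 0.354 0.149 1.376 0.076 3.141] [-0.31667019  0.54413686  0.38302823]
(np.float64(241.4074637312928), np.float64(125.22511944181257))
(np.float64(231.31326252269236), np.float64(240.91310611537105))
(np.float64(235.79455315049674), np.float64(189.5537682424486))
[0.59390157 0.29099568 0.37243651]
```

View pics/w1.png

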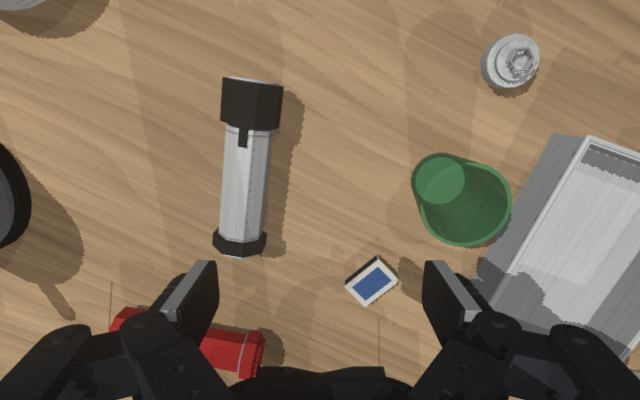

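The wrist view shows the torch at (245,170), head up, with the red look-alike at (190,340). The wrist roll hit its limit (j6 = 3.14), so I'll turn back and use the opposite half turn. I'm also measuring from this view.

```bash
cat >> h.py <<'E'
from scipy.spatial.transform import Rotation as Ro
def to(p,rpy):
    s=robot.get_state();R0=Ro.from_euler("xyz",s["orientation"]);R1=Ro.from_euler("xyz",rpy)
    print("t",round(s["t"],2),"at",s["tcp_pos"].round(4),"shift tool",R0.inv().apply(np.array(p)-s["tcp_pos"]).round(4),"turn deg",np.degrees((R0.inv()*R1).as_rotvec()).round(2))
E
python3 - <<'E'
from meas import *
im=pickle.load(open("w1.pkl","rb"))
mu,d,lo,hi,p=torch(im,(205,70,295,262)); print(mu,d,lo,hi,np.degrees(np.arctan2(d[1],d[0]))); print([tuple(map(float,q)) for q in p])
c=-np.array(im["R"]).T@im["t"];print(c)
for uv in((247,123),(241,231)): print(ray(im,*uv,.0485),ray(im,*uv,.027))
E
```

```text
[0.46362215 0.34709061] [-0.96078279 -0.27730207] -0.062055110056014995 0.06599121322219789 -163.90075054601604
[(-0.062, 0.0, 0.048), (-0.057, 0.0, 0.048), (-0.052, 0.0, 0.048), (-0.047, 0.0, 0.048), (-0.042, 0.0, 0.048), (-0.037, 0.0, 0.048), (-0.032, 0.0, 0.048), (-0.027, 0.0, 0.048), (-0.022, 0.0, 0.048), (-0.017, 0.0, 0.048), (-0.012, 0.0, 0.048), (-0.007, 0.0, 0.047), (-0.002, 0.0, 0.048), (0.003, 0.0, 0.048), (0.008, 0.0, 0.048), (0.013, 0.0, 0.048), (0.018, 0.0, 0.048), (0.023, 0.0, 0.048), (0.028, 0.0, 0.048), (0.033, 0.0, 0.048), (0.038, 0.0, 0.048), (0.043, 0.0, 0.048), (0.048, 0.0, 0.048), (0.053, 0.0, 0.045), (0.058, 0.0, 0.044), (0.063, 0.0, 0.024)]
[0.59390157 0.29099568 0.37243651]
[0.52940664 0.36268584 0.0485    ] [0.52512604 0.36744399 0.027     ]
[0.4253788  0.32858622 0.0485    ] [0.41419377 0.33108114 0.027     ]
```

Call:
step_arm(increments=[0,0,0,0,0,-10,1,0,0,0,0,0,-10,1,0,0,0,0,0,-10,1,0,0,0,0,0,-10,1,0,0,0,0,0,-10,1])

```text
t: 3.78
tcp_pos: [0.5212, 0.2705, 0.2502]
orientation: [-3.085, -0.052, 1.319]
contact_force: [0.9, 0.0, -0.5]
finger_gap: 0.998
grip_force: 0.0
```

Call:
step_arm(increments=[0,0,0,0,0,-10,1,0,0,0,0,0,-10,1,0,0,0,0,0,-10,1,0,0,0,0,0,-10,1,0,0,0,0,0,-10,1])

```text
t: 4.4
tcp_pos: [0.5211, 0.2705, 0.2502]
orientation: [3.138, -0.076, 2.193]
contact_force: [0.8, -0.2, 0.1]
finger_gap: 1.0
grip_force: 0.0
```

Call:
step_arm(increments=[0,0,0,0,0,-10,1,0,0,0,0,0,-10,1,0,0,0,0,0,-10,1,0,0,0,0,0,-10,1,0,0,0,0,0,-10,1])

```text
t: 5.03
tcp_pos: [0.5211, 0.2705, 0.2502]
orientation: [3.081, -0.046, 3.067]
contact_force: [0.2, 0.1, 0.1]
finger_gap: 1.003
grip_force: 0.0
```

Call:
step_arm(increments=[0,0,0,0,0,-10,1,0,0,0,0,0,-10,1,0,0,0,0,0,0,1])

```text
t: 5.4
tcp_pos: [0.5213, 0.2702, 0.2502]
orientation: [3.069, -0.023, -2.875]
contact_force: [0.1, 0.4, -0.1]
finger_gap: 0.998
grip_force: 0.0
```

Run:
```python
from h import *
s=robot.get_state();print(s["joints"].round(3),s["orientation"])
to([.476,.352,.22],[np.pi,0,np.radians(196)])
```

```text
[0.441 0.354 0.149 1.376 0.076 0.175] [ 3.0687867  -0.02344583 -2.87472459]
t 5.4 at [0.5213 0.2702 0.2502] shift tool [0.0214 0.0883 0.0372] turn deg [ 4.18 -1.32 -0.76]
```

Call:
step_arm(increments=[0.0107,0.0441,0.012,4.2,-1.3,-0.7,1,0.0107,0.0441,0.012,0,0,0,1,0,0,0,0,0,0,1,0,0,0,0,0,0,1])

```text
t: 5.9
tcp_pos: [0.4769, 0.3494, 0.2298]
orientation: [-3.141, -0.0, -2.866]
contact_force: [-0.0, 0.4, -0.0]
finger_gap: 1.003
grip_force: 0.0
```

Run:
```python
from h import *
to([.477,.3515,.027],[np.pi,0,np.radians(196)])
```

```text
t 5.9 at [0.4769 0.3494 0.2298] shift tool [-0.0007  0.0021  0.2028] turn deg [-0.03 -0.01 -0.18]
```

Call:
step_arm(increments=[-0.0007,0.002,0.05,0,0,-0.2,1,0,0,0.05,0,0,0,1,0,0,0.045,0,0,0,1,0,0,0.035,0,0,0,1,0,0,0.022,0,0,0,1])

```text
t: 6.52
tcp_pos: [0.4776, 0.3496, 0.0263]
orientation: [-3.141, -0.001, -2.864]
contact_force: [-1.0, 0.4, 0.9]
finger_gap: 0.999
grip_force: 0.0
```

Call:
step_arm(increments=[0,0,0,0,0,0,1,0,0,0,0,0,0,-1,0,0,0,0,0,0,-1,0,0,0,0,0,0,-1,0,0,0,0,0,0,-1], squeeze=80)

```text
t: 7.15
tcp_pos: [0.4781, 0.3514, 0.0293]
orientation: [3.141, 0.002, -2.861]
contact_force: [-0.1, -0.3, 5.9]
finger_gap: 0.486
grip_force: 81.2
```

Call:
step_arm(increments=[0,0,0,0,0,0,-1,0,0,0,0,0,0,-1,0,0,0,0,0,0,-1,0,0,0,0,0,0,-1,0,0,0,0,0,0,-1])

```text
t: 7.78
tcp_pos: [0.4782, 0.3514, 0.0293]
orientation: [3.141, 0.002, -2.861]
contact_force: [-0.5, 0.4, 5.9]
finger_gap: 0.489
grip_force: 81.2
```

Call:
step_arm(increments=[0,0,-0.02,0,0,0,-1,0,0,-0.045,0,0,0,-1,0,0,-0.055,0,0,0,-1,0,0,-0.055,0,0,0,-1,0,0,-0.03,0,0,0,-1])

```text
t: 8.4
tcp_pos: [0.4776, 0.3511, 0.2358]
orientation: [3.141, 0.002, -2.861]
contact_force: [1.2, 1.3, -8.1]
finger_gap: 0.483
grip_force: 83.4
```

Call:
step_arm(increments=[0,0,0,0,0,0,-1,0,0,0,0,0,0,-1])

```text
t: 8.65
tcp_pos: [0.4767, 0.3504, 0.2308]
orientation: [-3.14, -0.003, -2.861]
contact_force: [0.7, 0.7, -8.0]
finger_gap: 0.484
grip_force: 83.3
```

Run:
```python
from h import *
print(robot.get_state()["ft_torque"])
im=robot.get_image("scene");save(im,"s2.png")
cv2.imwrite("pics/s2c.png",cv2.resize(im["color"][0:300,200:600],None,fx=2,fy=2)[:,:,::-1])
to([.65,.0,.28],[np.pi,0,np.pi])
```

```text
[-0.03551833  0.00904656 -0.02600544]
t 8.7 at [0.4765 0.3503 0.2305] shift tool [-0.0696 -0.3847 -0.0492] turn deg [-0.12 -0.2  16.07]
```

View pics/s2c.png

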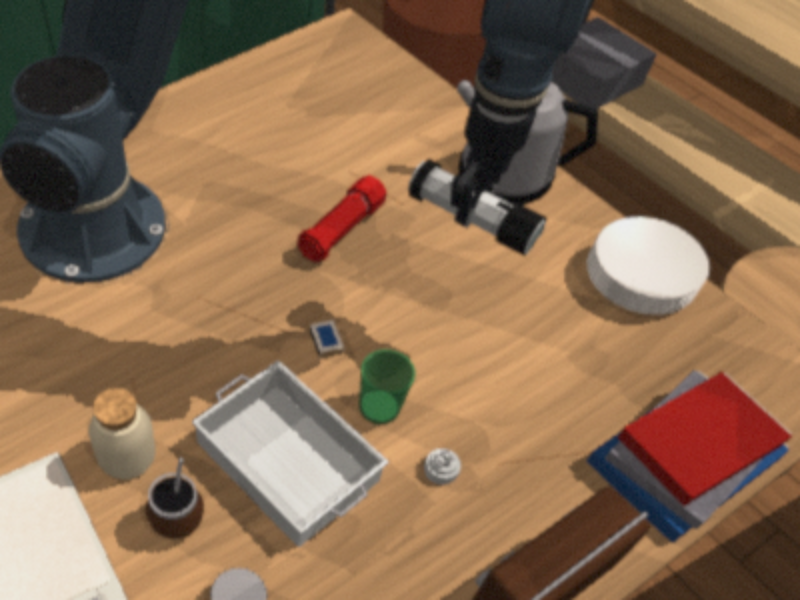

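The scene view shows the torch gripped mid-tube at (475,205) of the crop and held level, with everything else in place. Carrying it to the tin.

Call:
step_arm(increments=[-0.004,-0.022,0,0,0,0,-1,-0.008,-0.045,0,0,0,0,-1,-0.009,-0.05,0,0,0,0,-1,-0.009,-0.05,0,0,0,0,-1,-0.009,-0.05,0,0,0,0,-1])

```text
t: 9.32
tcp_pos: [0.5751, 0.1507, 0.2314]
orientation: [-3.141, -0.002, -2.861]
contact_force: [0.2, 0.1, -7.2]
finger_gap: 0.487
grip_force: 83.7
```

Call:
step_arm(increments=[-0.009,-0.05,0,0,0,0,-1,-0.009,-0.05,0,0,0,0,-1,-0.008,-0.045,0,0,0,0,-1,-0.004,-0.022,0,0,0,8,-1,0,0,0,0,0,8,-1])

```text
t: 9.95
tcp_pos: [0.65, -0.0021, 0.2307]
orientation: [-3.141, -0.003, 3.135]
contact_force: [-0.1, 0.6, -7.2]
finger_gap: 0.483
grip_force: 83.9
```

Call:
step_arm(increments=[0,0,0.03,0,0,0,-1,0,0,0.04,0,0,0,-1,0,0,0,0,0,0,-1])

```text
t: 10.32
tcp_pos: [0.6471, 0.0001, 0.1585]
orientation: [-3.141, -0.009, -3.141]
contact_force: [-1.0, -0.9, -7.6]
finger_gap: 0.486
grip_force: 84.2
```

Run:
```python
from h import *
s=robot.get_state(); print(s["joints"].round(3),s["orientation"].round(3),s["contact_force"])
to([.65,.0,.16],[np.pi,0,np.pi])
```

```text
[ 0.000e+00  4.930e-01  1.370e-01  1.224e+00 -1.000e-03 -0.000e+00] [-3.141 -0.009 -3.141] [-0.95518305 -0.87161735 -7.55216319]
t 10.32 at [6.471e-01 1.000e-04 1.585e-01] shift tool [-0.0029 -0.0001 -0.0015] turn deg [-0.03 -0.51  0.03]
```

Call:
step_arm(increments=[0,0,-0.0155,0,-10,0,-1,0,0,-0.0155,0,-10,0,-1,0,0,-0.0155,0,-10,0,-1,0,0,-0.0155,0,-10,0,-1,0,0,-0.0155,0,-10,0,-1])

```text
t: 10.95
tcp_pos: [0.6251, 0.0006, 0.2343]
orientation: [-3.14, 0.862, -3.14]
contact_force: [2.5, 0.0, -7.4]
finger_gap: 0.487
grip_force: 84.7
```

Call:
step_arm(increments=[0,0,-0.0155,0,-10,0,-1,0,0,-0.0155,0,-10,0,-1,0,0,-0.0155,0,-10,0,-1,0,0,-0.0155,0,-9,0,-1,0,0,0,0,0,0,-1])

```text
t: 11.58
tcp_pos: [0.6351, 0.0007, 0.2931]
orientation: [-3.138, 1.344, -3.138]
contact_force: [-0.5, -0.6, -7.8]
finger_gap: 0.49
grip_force: 85.1
```

Run:
```python
from h import *
s=robot.get_state(); R=Ro.from_euler("xyz",s["orientation"]).as_matrix()
print(s["joints"].round(3),s["orientation"].round(3),s["contact_force"],"toolx",R[:,0].round(3),"mouth",(s["tcp_pos"]+.09*R[:,0]).round(3))
im=robot.get_image("scene");cv2.imwrite("pics/s3c.png",cv2.resize(im["color"][100:300,200:460],None,fx=3,fy=3)[:,:,::-1])
```

```text
[ 2.000e-03  1.450e-01 -1.138e+00 -1.056e+00 -1.000e-03 -0.000e+00] [-3.138  1.344 -3.138] [-0.45157797 -0.60841049 -7.77026826] toolx [-0.225 -0.001 -0.974] mouth [0.615 0.001 0.205]
```

View pics/s3c.png

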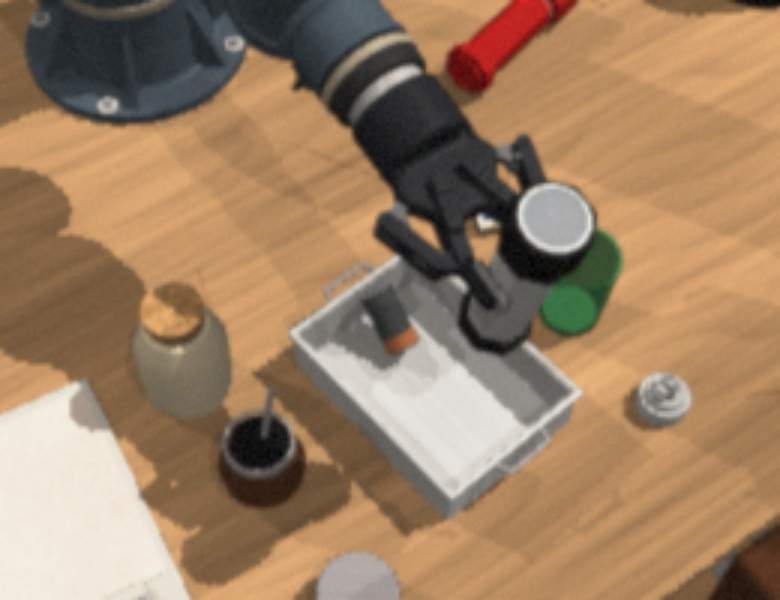

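One cell lies in the tin at crop px (388,320), and the mouth points 77° down over the tin's far half. j3 is at its limit, so I'll go lower, where the elbow unfolds a little, and then shake along the torch axis.

Call:
step_arm(increments=[0.025,0,0,0,0,0,-1,0.025,0,0.005,0,0,0,-1,0,0,0,0,0,0,-1,0,0,0,0,0,0,-1])

```text
t: 12.12
tcp_pos: [0.6486, 0.001, 0.2598]
orientation: [-3.14, 1.317, -3.139]
contact_force: [0.1, 0.3, -5.7]
finger_gap: 0.489
grip_force: 85.1
```

```bash
cat > st.py <<'E'
from h import *
s=robot.get_state(); R=Ro.from_euler("xyz",s["orientation"]).as_matrix()
print(s["joints"].round(3),s["contact_force"].round(2),s["ft_torque"].round(3),"toolx",R[:,0].round(3),"tcp",s["tcp_pos"].round(3),"mouth",(s["tcp_pos"]+.09*R[:,0]).round(3))
E
python3 st.py
```

```text
[ 2.000e-03  2.400e-01 -1.140e+00 -1.126e+00 -1.000e-03 -0.000e+00] [ 0.09  0.27 -5.66] [0.035 2.077 0.03 ] toolx [-0.251 -0.001 -0.968] tcp [0.649 0.001 0.26 ] mouth [0.626 0.001 0.173]
```

Call:
step_arm(increments=[0,0,0,9,0,0,-1,0,0,0,9,0,0,-1,0,0,0,9,0,0,-1,0,0,0,9,0,0,-1,0,0,0,0,0,0,-1])

```text
t: 12.75
tcp_pos: [0.6504, 0.0036, 0.2616]
orientation: [-2.517, 1.321, -3.141]
contact_force: [-0.4, 0.1, -4.5]
finger_gap: 0.486
grip_force: 85.2
```

```bash
cat >> st.py <<'E'
# aim: tool x at 84 deg dip, heading -35 deg, mouth at (.575,0,.16)
p=np.radians(-37);d=np.radians(6);h=np.array([np.cos(p),np.sin(p),0])
x=-h*np.sin(d)-np.array([0,0,np.cos(d)]);z=h*np.cos(d)-np.array([0,0,np.sin(d)]);T=np.c_[x,np.cross(z,x),z]
m=np.array([.575,.0,.15]);to(m-.09*x,Ro.from_matrix(T).as_euler("xyz"))
E
python3 st.py
```

```text
[ 0.385  0.32  -0.932 -0.877 -0.991  0.17 ] [-0.4   0.11 -4.5 ] [1.089 1.395 0.1  ] toolx [-0.247 -0.    -0.969] tcp [0.65  0.004 0.262] mouth [0.628 0.004 0.174]
t 12.75 at [0.6504 0.0036 0.2616] shift tool [ 0.0382 -0.0428 -0.0436] turn deg [ 0.8  -5.53  8.54]
```

Call:
step_arm(increments=[0.013,-0.014,-0.014,0,-1.8,2.8,-1,0.013,-0.014,-0.014,0,-1.8,2.8,-1,0.012,-0.014,-0.015,0,-1.8,2.8,-1,0,0,0,0,0,0,-1])

```text
t: 13.25
tcp_pos: [0.5937, -0.0005, 0.2391]
orientation: [-3.107, 1.45, 2.534]
contact_force: [-0.3, -0.0, -5.7]
finger_gap: 0.488
grip_force: 85.3
```

```bash
python3 st.py
```

```text
[ 0.437  0.472 -1.142 -1.362 -1.067  0.217] [-0.3  -0.04 -5.67] [ 1.14   1.436 -0.005] toolx [-0.099  0.069 -0.993] tcp [ 0.594 -0.001  0.239] mouth [0.585 0.006 0.15 ]
t 13.25 at [ 5.937e-01 -5.000e-04  2.391e-01] shift tool [ 0.0004 -0.0108 -0.0059] turn deg [ 0.19 -0.91  0.26]
```

Call:
step_arm(increments=[0,0,0.007,3,0,0,-1,0,0,0.007,3,0,0,-1,0,0,0,0,0,0,-1])

```text
t: 13.62
tcp_pos: [0.6046, -0.0098, 0.2384]
orientation: [-3.005, 1.45, 2.529]
contact_force: [-0.4, 0.9, -5.0]
finger_gap: 0.488
grip_force: 85.2
```

```bash
python3 st.py
```

```text
[ 0.437  0.458 -1.047 -1.196 -1.17   0.27 ] [-0.36  0.92 -5.01] [ 1.283  1.353 -0.   ] toolx [-0.098  0.069 -0.993] tcp [ 0.605 -0.01   0.238] mouth [ 0.596 -0.004  0.149]
t 13.62 at [ 0.6046 -0.0098  0.2384] shift tool [ 0.0013 -0.012  -0.0189] turn deg [-5.89 -0.88  0.28]
```

Margin is good. Shaking now.

Call:
step_arm(increments=[-0.03,0,0,0,0,0,-1,0.03,0,0,0,0,0,-1,-0.03,0,0,0,0,0,-1,0.03,0,0,0,0,0,-1,0,0,0,0,0,0,-1])

```text
t: 14.25
tcp_pos: [0.6033, -0.0099, 0.236]
orientation: [-2.971, 1.448, 2.564]
contact_force: [0.2, -0.9, -4.6]
finger_gap: 0.483
grip_force: 85.4
```

```bash
python3 st.py
```

```text
[ 0.438  0.462 -1.05  -1.198 -1.17   0.27 ] [ 0.18 -0.95 -4.6 ] [1.29  1.403 0.005] toolx [-0.103  0.067 -0.992] tcp [ 0.603 -0.01   0.236] mouth [ 0.594 -0.004  0.147]
t 14.25 at [ 0.6033 -0.0099  0.236 ] shift tool [-0.0011 -0.0111 -0.0184] turn deg [-5.91 -0.99  0.53]
```

Call:
step_arm(increments=[-0.035,0,0,0,0,0,-1,0.035,0,0,0,0,0,-1,-0.035,0,0,0,0,0,-1,0.035,0,0,0,0,0,-1,-0.035,0,0,0,0,0,-1])

```text
t: 14.88
tcp_pos: [0.6077, -0.0116, 0.2611]
orientation: [-2.852, 1.437, 2.682]
contact_force: [0.6, 0.2, -4.0]
finger_gap: 0.485
grip_force: 85.2
```

Call:
step_arm(increments=[0.035,0,0,0,0,0,-1,-0.035,0,0,0,0,0,-1,0.035,0,0,0,0,0,-1,-0.035,0,0,0,0,0,-1,0.035,0,0,0,0,0,-1])

```text
t: 15.5
tcp_pos: [0.6049, -0.0095, 0.2429]
orientation: [-3.07, 1.455, 2.464]
contact_force: [0.3, 1.3, -4.4]
finger_gap: 0.49
grip_force: 85.4
```

Call:
step_arm(increments=[-0.035,0,0,0,0,0,-1,0.035,0,0,0,0,0,-1,-0.035,0,0,0,0,0,-1,0.035,0,0,0,0,0,-1,-0.035,0,0,0,0,0,-1])

```text
t: 16.12
tcp_pos: [0.6077, -0.0116, 0.261]
orientation: [-2.852, 1.437, 2.683]
contact_force: [-0.5, 0.5, -4.2]
finger_gap: 0.488
grip_force: 85.2
```

Call:
step_arm(increments=[0.035,0,0,0,0,0,-1,-0.035,0,0,0,0,0,-1,0.035,0,0,0,0,0,-1,0,0,0,0,0,0,-1,0,0,0,0,0,0,-1])

```text
t: 16.75
tcp_pos: [0.6042, -0.0095, 0.2377]
orientation: [-2.996, 1.45, 2.538]
contact_force: [0.4, -0.3, -5.1]
finger_gap: 0.489
grip_force: 85.4
```

Call:
step_arm(increments=[0,0,0,0,0,0,-1,0,0,0,0,0,0,-1])

```text
t: 17.0
tcp_pos: [0.6043, -0.0094, 0.2382]
orientation: [-3.01, 1.451, 2.524]
contact_force: [0.1, -0.3, -3.8]
finger_gap: 0.482
grip_force: 85.4
```

```bash
python3 st.py
python3 - <<'E'
from h import *
for n in("scene","top"):
    im=robot.get_image(n);print(robot.get_state()["contact_force"])
    x0,y0,x1,y1=(290,170,400,275) if n=="scene" else (270,115,360,225)
    cv2.imwrite(f"pics/{n}4.png",cv2.resize(im["color"][y0:y1,x0:x1],None,fx=4,fy=4,interpolation=2)[:,:,::-1])
a,b=cv2.imread("pics/scene4.png"),cv2.imread("pics/top4.png");c=np.zeros((440,800,3),np.uint8);c[:420,:440]=a;c[:,440:]=b;cv2.imwrite("pics/b4.png",c)
E
```

```text
[ 0.439  0.46  -1.047 -1.197 -1.173  0.271] [ 0.08 -0.31 -3.82] [1.234 1.294 0.034] toolx [-0.097  0.069 -0.993] tcp [ 0.604 -0.009  0.238] mouth [ 0.596 -0.003  0.149]
t 17.0 at [ 0.6043 -0.0094  0.2382] shift tool [ 0.001  -0.0121 -0.0185] turn deg [-5.97 -0.84  0.23]
[-0.17229839 -0.09620492 -4.88359078]
[ 2.10489388e-01  3.55220252e-03 -4.72009450e+00]
```

View pics/b4.png

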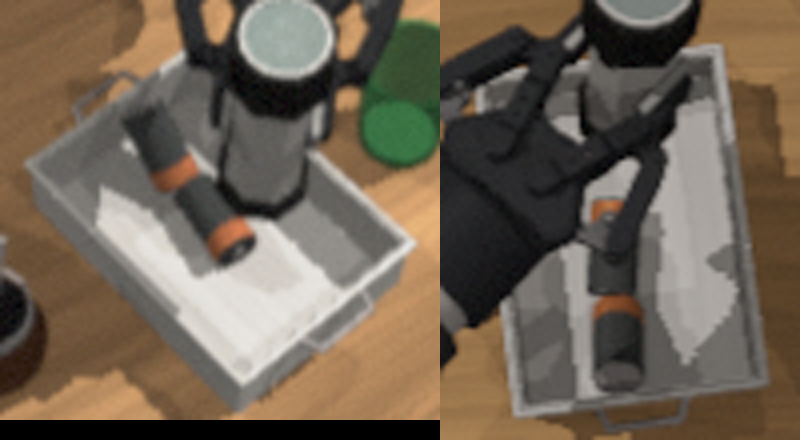

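The picture shows both cells end to end in the tin (scene crop (160,150) and (215,220)). The weight has settled around 4.5 N. Now lifting and levelling the torch.

Call:
step_arm(increments=[-0.03,0,0,0,0,0,-1,-0.045,0,0,0,0,0,-1,-0.03,0,0,0,8,0,-1,0,0,0,0,10,0,-1,0,0,0,0,10,0,-1])

```text
t: 17.73
tcp_pos: [0.6297, -0.0088, 0.3164]
orientation: [-3.088, 1.218, 2.462]
contact_force: [2.0, 1.0, -5.7]
finger_gap: 0.49
grip_force: 85.2
```

Call:
step_arm(increments=[0,0,0,0,10,0,-1,0,0,0,0,10,0,-1,0,0,0,0,10,0,-1,0,0,0,0,10,0,-1,0,0,0,0,10,0,-1])

```text
t: 18.35
tcp_pos: [0.6343, -0.0075, 0.3161]
orientation: [-3.123, 0.42, 2.425]
contact_force: [1.9, 0.5, -5.9]
finger_gap: 0.487
grip_force: 84.8
```

```bash
python3 st.py|head -1
python3 - <<'E'
from h import *
a=np.radians(-7);b=np.array([np.cos(a),np.sin(a)]);o=np.array([.472,-.346])-.035*b
g=o+.012*b   # TCP: torch x=-.012, torch x = -board x
print("tcp goal",g); to([*g,.25],[np.pi,0,np.radians(173)])
E
```

```text
[ 0.133  0.215  0.046  1.13  -0.324  0.809] [ 1.91  0.46 -5.88] [0.607 0.463 0.019] toolx [-0.689  0.6   -0.408] tcp [ 0.634 -0.007  0.316] mouth [0.572 0.046 0.279]
tcp goal [ 0.44917144 -0.34319701]
t 18.35 at [ 0.6343 -0.0075  0.3161] shift tool [-0.0469 -0.3729  0.1003] turn deg [ -8.18  23.04 -33.77]
```

Call:
step_arm(increments=[0,0,0,-2,5.8,-8.4,-1,0,0,0,-2,5.8,-8.4,-1,0,0,0,-2,5.8,-8.4,-1,0,0,0,-2,5.8,-8.4,-1,0,0,0,0,0,0,-1])

```text
t: 18.98
tcp_pos: [0.636, -0.009, 0.3132]
orientation: [-3.135, -0.002, 3.014]
contact_force: [0.6, -0.4, -5.1]
finger_gap: 0.487
grip_force: 84.7
```

```bash
python3 st.py|head -1
python3 - <<'E'
from h import *
to([.449,-.343,.25],[np.pi,0,np.radians(173)])
E
```

```text
[-0.011  0.435  0.436  1.574 -0.006  0.117] [ 0.6  -0.4  -5.11] [-0.021 -0.035  0.007] toolx [-0.992  0.127  0.002] tcp [ 0.636 -0.009  0.313] mouth [0.547 0.002 0.313]
t 18.98 at [ 0.636  -0.009   0.3132] shift tool [ 0.1428 -0.3547  0.0658] turn deg [-0.38 -0.1  -0.32]
```

Call:
step_arm(increments=[0.008,-0.02,0,0,0,0,-1,0.016,-0.04,0,0,0,0,-1,0.017,-0.043,0,0,0,0,-1,0.017,-0.043,0,0,0,0,-1,0.017,-0.043,0,0,0,0,-1])

```text
t: 19.6
tcp_pos: [0.5346, -0.1873, 0.3169]
orientation: [-3.134, 0.003, 3.014]
contact_force: [0.1, 0.0, -5.1]
finger_gap: 0.486
grip_force: 84.8
```

Call:
step_arm(increments=[0.017,-0.043,0,0,0,0,-1,0.017,-0.043,0.01,0,0,0,-1,0.017,-0.04,0.02,0,0,0,-1,0.009,-0.025,0.02,0,0,0,-1,0.008,-0.015,0.016,0,0,0,-1])

```text
t: 20.23
tcp_pos: [0.4462, -0.3435, 0.251]
orientation: [-3.133, 0.001, 3.012]
contact_force: [-0.4, 0.1, -4.6]
finger_gap: 0.49
grip_force: 84.8
```

Call:
step_arm(increments=[0,0,0,0,0,0,-1,0,0,0,0,0,0,-1])

```text
t: 20.48
tcp_pos: [0.4481, -0.3422, 0.2522]
orientation: [-3.134, 0.002, 3.015]
contact_force: [-0.1, -0.5, -4.8]
finger_gap: 0.484
grip_force: 84.8
```

```bash
python3 st.py|head -1
python3 - <<'E'
from meas import *
to([.449,-.343,.25],[np.pi,0,np.radians(173)])
im=robot.get_image("top");print(robot.get_state()["tcp_pos"])
im2=robot.get_image("scene");pickle.dump(im2,open("s5.pkl","wb"));pickle.dump(im,open("t5.pkl","wb"))
a=cv2.resize(im["color"][110:290,390:540],None,fx=2.6,fy=2.6);b=cv2.resize(im2["color"][130:330,130:300],None,fx=2.3,fy=2.3)
c=np.zeros((470,800,3),np.uint8);c[:a.shape[0],:a.shape[1]]=a;c[:b.shape[0],400:400+b.shape[1]]=b;cv2.imwrite("pics/b5.png",c[:,:,::-1])
E
```

```text
[-0.649  0.301  0.079  1.343 -0.005 -0.523] [-0.12 -0.46 -4.82] [-0.001  0.028 -0.047] toolx [-0.992  0.126 -0.002] tcp [ 0.448 -0.342  0.252] mouth [ 0.359 -0.331  0.252]
t 20.48 at [ 0.4481 -0.3422  0.2522] shift tool [-0.001  -0.0007  0.0022] turn deg [-0.42  0.1  -0.26]
[ 0.44849949 -0.34213567  0.2523409 ]
```

View pics/b5.png

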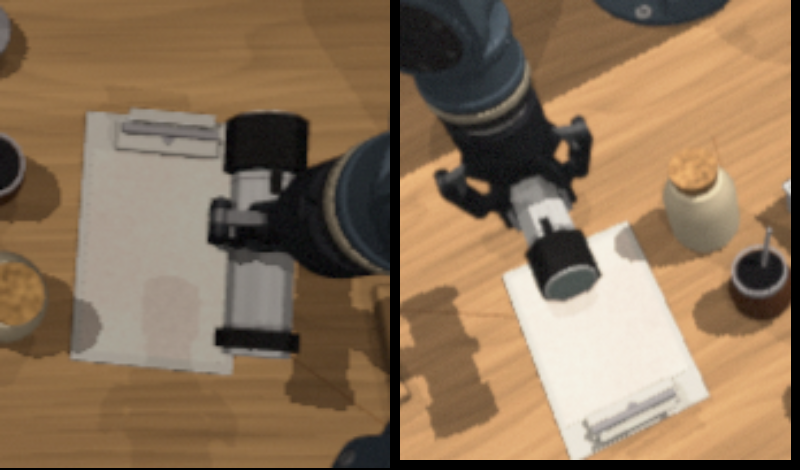

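The torch is level above the board with its head towards the clip. In the top crop the lens end is at about (268,113) and the mouth at (258,355). I'll check those ends before laying it down.

Run:
```python
from meas import *
im=pickle.load(open("t5.pkl","rb"));im2=pickle.load(open("s5.pkl","rb"))
t=np.array([.4485,-.342,.252]);b=np.array([.992,-.126,0])
for n,(u,v),z in(("lens",(390+268/2.6,110+113/2.6),.279),("mouth",(390+258/2.6,110+355/2.6),.252),("bumper in",(390+258/2.6,110+328/2.6),.279),("head in",(390+268/2.6,110+172/2.6),.275)):
    p=ray(im,u,v,z);print(n,p.round(4),"along",round((p-t)@b,4))
p=ray(im2,130+(572-400)/2.3,130+283/2.3,.252);print("lens scene",p,(p-t)@b)
```

```text
lens [ 0.5338 -0.3418  0.279 ] along 0.0846
mouth [ 0.3585 -0.3333  0.252 ] along -0.0904
bumper in [ 0.3782 -0.3234  0.279 ] along -0.0721
head in [ 0.4909 -0.3404  0.275 ] along 0.0419
lens scene [ 0.54289333 -0.35196223  0.252     ] 0.09489342889782403
```

Call:
step_arm(increments=[-0.003,-0.001,0.04,-0.4,0,-0.2,-1,0,0,0.05,0,0,0,-1,0,0,0.05,0,0,0,-1,0,0,0.04,0,0,0,-1,0,0,0.02,0,0,0,-1])

```text
t: 21.2
tcp_pos: [0.451, -0.3429, 0.0494]
orientation: [3.14, -0.002, 3.02]
contact_force: [1.4, 0.3, -3.8]
finger_gap: 0.491
grip_force: 84.6
```

Call:
step_arm(increments=[0,0,0.008,0,0,0,-1,0,0,0.003,0,0,0,-1,0,0,0,0,0,0,-1,0,0,0,0,0,0,-1])

```text
t: 21.7
tcp_pos: [0.4517, -0.3443, 0.0411]
orientation: [3.141, 0.001, 3.019]
contact_force: [-0.5, -0.5, -5.0]
finger_gap: 0.489
grip_force: 84.6
```

```bash
python3 st.py|head -1
```

```text
[-0.652  0.456 -0.26   0.853  0.001 -0.53 ] [-0.46 -0.47 -5.03] [-0.008  0.051 -0.016] toolx [-0.993  0.122 -0.001] tcp [ 0.452 -0.344  0.041] mouth [ 0.362 -0.333  0.041]
```

Call:
step_arm(increments=[0,0,0.004,0,0,0,-1,0,0,0.003,0,0,0,-1,0,0,0,0,0,0,-1,0,0,0,0,0,0,-1])

```text
t: 22.2
tcp_pos: [0.4512, -0.3441, 0.0333]
orientation: [3.141, 0.0, 3.019]
contact_force: [-1.2, 0.9, 0.5]
finger_gap: 0.488
grip_force: 85.3
```

Call:
step_arm(increments=[0,0,0.001,0,0,0,-1,0,0,0,0,0,0,-1])

```text
t: 22.45
tcp_pos: [0.4512, -0.3441, 0.0332]
orientation: [3.141, 0.001, 3.019]
contact_force: [-3.8, 2.5, 11.9]
finger_gap: 0.486
grip_force: 86.9
```

Call:
step_arm(increments=[0,0,-0.0015,0,0,0,-1,0,0,0,0,0,0,1,0,0,0,0,0,0,1,0,0,0,0,0,0,1,0,0,0,0,0,0,1])

```text
t: 23.08
tcp_pos: [0.4512, -0.344, 0.0336]
orientation: [3.14, 0.0, 3.019]
contact_force: [0.1, -0.7, -0.0]
finger_gap: 0.999
grip_force: 0.0
```

Call:
step_arm(increments=[0,0,0,0,0,0,1,0,0,-0.02,0,0,0,1,0,0,-0.05,0,0,0,1,0,0,-0.06,0,0,0,1,0,0,-0.06,0,0,0,1])

```text
t: 23.7
tcp_pos: [0.4509, -0.344, 0.2255]
orientation: [3.14, -0.0, 3.019]
contact_force: [1.6, -0.6, 0.0]
finger_gap: 1.002
grip_force: 0.0
```

Call:
step_arm(increments=[0.03,0,-0.03,0,0,0,1,0.05,0,0,0,0,0,1,0.05,0,0,0,0,0,1,0,0,0,0,0,0,1])

```text
t: 24.2
tcp_pos: [0.3194, -0.3276, 0.2542]
orientation: [3.141, -0.0, 3.017]
contact_force: [1.2, -0.4, 0.4]
finger_gap: 1.0
grip_force: 0.0
```

Run:
```python
from h import *
s=robot.get_state();print(s["t"],s["tcp_pos"],s["contact_force"])
im=robot.get_image("top");im2=robot.get_image("scene")
a=cv2.resize(im["color"][110:290,230:500],None,fx=1.9,fy=1.9);b=cv2.resize(im2["color"][130:330,130:440],None,fx=1.25,fy=1.25)
c=np.zeros((600,800,3),np.uint8);c[:a.shape[0],:a.shape[1]]=a;c[345:345+b.shape[0],:b.shape[1]]=b;cv2.imwrite("pics/b6.png",c[:,:,::-1])
import pickle;pickle.dump(im,open("t6.pkl","wb"))
```

```text
24.2 [ 0.31940185 -0.32762695  0.25423585] [ 1.21306676 -0.35593885  0.35399598]
```

View pics/b6.png

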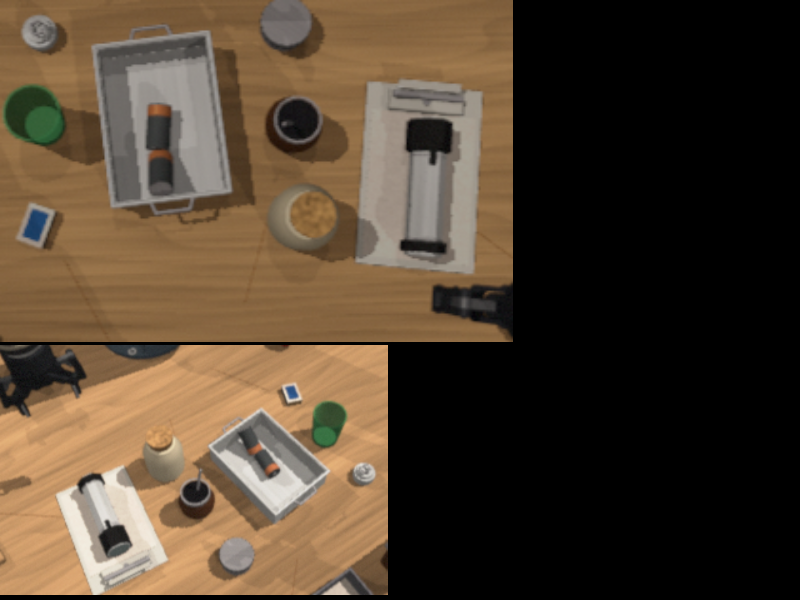

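The torch lies lengthwise on the sheet, spanning (430,120) to (425,255) in the top crop and clear of the clip at (427,98). Both cells lie in the tin at (159,130) and (160,175), and everything else is where it was. Handing in.

```bash
python3 -c "
from workcell import robot
print(robot.sign_off())"
```

```text
the job is handed in; nothing more can be done
None
```

I've handed the job in: both cells are in the baking tin, the empty torch lies on the clip board's sheet clear of the clip, and the bystanders stand where they were; the sign-off gave no verdict.

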